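Return the empty label cassettes and turn the camera to the tray

TASK

Push the label printer bay's ejector slide fully home so that it pushes the spent cassette out, and lay that cassette and every loose empty from the desk pad flat on the floor of the grey return tray, side by side with none on another. When all of them are in, turn the camera to the tray: push the remote's stick well over to the side on which the tray stands, straight sideways, hold it there for two seconds and let it spring back. Leave the scanner and the paperback where they are.

Things in the scene. Friction and masses are not known exactly. Their poses are not given: they have to be found in the camera images.
- bay: label printer's cassette bay, black, fixed, base slab 205 x 84 x 12 mm, origin under its centre, z up. Its x runs from the open apron (x = -102 to -12 mm, robot's side) to the ejector tab (+x end). Side walls from x = -12 to 102 mm, outer faces at y = +-26 mm, 33 mm above the table; clear cover over them from x = 4 to 54 mm, top at 36 mm
- ejector (a joint): ejector slide in m: 0 at rest, grows as it is pushed along the bay's -x, stop at 0.050 = fully home; the spring takes 2.4 N at first, 8.4 N fully home, and returns the slide. Fully home it has pushed the spent cassette about 46 mm along -x, clear of the cover, onto the apron (centre about bay x = -30 mm)
- ejector_tab (a point): top centre of the upright grey tab of the ejector slide (tab 8 mm thick along bay x, 36 mm wide along bay y, its top 80 mm above the table, free from 36 mm up); push on its +x face. It moves with the slide
- spent: the spent cassette, a white plastic block with two black hubs 56 x 36 x 18 mm, 50 g, at the start on the bay's slab (bay x = 16 mm) between the walls and under the cover, so not to be lifted, long axis along the bay's x. Origin at the centre of the block; x along the 56 mm, y along the 36 mm, z through the 18 mm thickness
- cas0: one of up to five loose empty cassettes, same 56 x 36 x 18 mm block as the spent one (50 g), starting flat on the black desk pad, turned up to 40 degrees either way; None if absent in this run. Origin at the centre of the block; x along the 56 mm, y along the 36 mm, z through the 18 mm thickness
- cas1: one of up to five loose empty cassettes, same 56 x 36 x 18 mm block as the spent one (50 g), starting flat on the black desk pad, turned up to 40 degrees either way; None if absent in this run. Origin at the centre of the block; x along the 56 mm, y along the 36 mm, z through the 18 mm thickness
- cas2: one of up to five loose empty cassettes, same 56 x 36 x 18 mm block as the spent one (50 g), starting flat on the black desk pad, turned up to 40 degrees either way; None if absent in this run. Origin at the centre of the block; x along the 56 mm, y along the 36 mm, z through the 18 mm thickness
- cas3: one of up to five loose empty cassettes, same 56 x 36 x 18 mm block as the spent one (50 g), starting flat on the black desk pad, turned up to 40 degrees either way; None if absent in this run. Origin at the centre of the block; x along the 56 mm, y along the 36 mm, z through the 18 mm thickness
- cas4: one of up to five loose empty cassettes, same 56 x 36 x 18 mm block as the spent one (50 g), starting flat on the black desk pad, turned up to 40 degrees either way; None if absent in this run. Origin at the centre of the block; x along the 56 mm, y along the 36 mm, z through the 18 mm thickness
- pad: black desk pad, fixed, 210 x 290 x 3 mm, origin under its centre, on the side away from the tray
- tray: shallow grey return tray, fixed, 164 x 250 mm outside (x by y), walls 4 mm thick, rim 24 mm above the table; origin under its centre. Stands to the left (+y) or to the right (-y) of the remote and the bay
- tray_in (a point): centre of the tray's inner floor (4 mm above the table), inside 156 x 242 mm along the tray's x and y, z up
- remote: camera remote, black console, fixed, 115 x 85 mm, 36 mm high, origin under its centre, z up, y to its left as seen from the robot; the stick's pivot is 40 mm above the origin
- stick_lr (a joint): sideways tilt of the stick in rad: 0 upright, positive with the top towards the remote's +y (left), range -0.45 to 0.45; centring spring 0.35 N m/rad (about 2.5 N at the top at 0.4 rad). The camera head at the far edge turns with it
- stick_fb (a joint): fore-and-aft tilt of the stick in rad, positive with the top towards the remote's +x, same range and spring
- stick_top (a point): top of the stick: upright grey handle 22 mm in diameter, 45 mm long, its top 77 mm above the pivot (117 mm above the table when upright)
- scanner: black barcode scanner lying at the far side, about 155 x 60 x 35 mm, bystander; origin under its middle
- paperback: red paperback lying at the far side, 113 x 179 x 26 mm, bystander; origin under its centre
There are look-alikes about, which are no part of the job. Leave any blue look-alike of the cas2 alone.

How it is judged:
By the outcome, as a careful person would: the job done as asked, in the order asked, and still so for the second after the job is handed in, with the robot touching nothing.
Of cas0, cas1, cas2, cas3, cas4 only 3 to 5 are there at a start; the rules pass over those that are not, and their reading is None.
At some moment in a run one of cas0, cas1, cas2, cas3, cas4 may be knocked a few centimetres aside while the robot is not near it.
Once in a run the grip may slacken for a moment while it holds something.
It also fails if it takes over 210 s, if anything falls off the work surface, if the arm or the gripper's body presses on something with over 40 N, if the wrist force passes 120 N, or if a joint passes its speed limit or range.

ROBOT

A 6-joint arm with a two-finger parallel gripper is mounted at the origin on the work surface. World frame = base frame: x ahead of the robot, y to its left, z up, the work surface at z = 0. Lengths are in m, angles in rad, forces in N, time in s.
With the tool pointing down it reaches from about 0.375 to 0.975 m from the base axis. Payload 3.8 kg.
Tool frame: the origin (TCP) lies midway between the tips of the shut fingers; the grasp point (between the pads) lies 19 mm behind it; z points along the fingers, y is the line along which they close (so a half turn about z gives the same grasp; the last joint's range is limited). The gripper opens to 88 mm and grips with 3 to 60 N. Pads are 18 mm wide; open, the fingers measure 123 mm over their backs; the gripper's body (75 mm by 187 mm) begins 45 mm behind the grasp point.
Start: joints at [1.243, 0.264, 1.604, -0, 1.274, -0.037], TCP at [0.194, 0.647, 0.239] pointing down, gripper open.
Joint ranges: [-2.63, 2.63], [-0.94, 2.18], [0.31, 2.57], [-1.31, 4.45], [0, 2.66], [-2.55, 2.55]. Speed limits (rad/s): [2.57, 2.57, 3.14, 3.14, 3.14, 3.14].

INTERFACE

Orientations are given as a rotation vector (axis times angle).
In Python, from cell import manip, inverse_kinematics, cams, order gives the robot as it stands. Calls block until the motion is done:
- manip.move_pose(position, orientation): joint-space move of the TCP to a pose.
- manip.move_linear(position, rate=0.15, rot=None): straight line of the TCP; rot=None keeps the orientation; rate is the mean speed in m/s.
- manip.set_joints(angles): joint-space move.
- manip.set_gripper(opening, force=None): finger opening in m; force is the grip in N (None keeps the last); returns when the fingers have stopped.
- manip.dwell(seconds).
- inverse_kinematics(position, orientation): joint angles nearest the present ones, or None.
- manip.state(): the state.
- cams.capture(name): name is "side" or "top"; returns a dict with "image" (400x640x3 uint8, blue, green, red), "z_map" (400x640 float32, m along the optical axis (not along the pixel's ray), 0 where there is no reading), "intrinsics" (3x3 intrinsics, pixels), "position" and "orientation" of the camera in the world. Camera axes: x right, y down, z forward; pixel columns grow to the right and rows downward; lengths in m; the calibration is good to about 2 mm. A picture is of the moment at which its call begins.
A pose or a line that the arm cannot do raises manip.IKError and nothing moves.
- order.close_job(): hands the job in; it is judged then, once.
The state is a dict: "clock": time; "joint_pos": joint angles; "joint_velocities": joint speeds; "tau": joint torques, N m; "tool_pos": TCP position; "tcp_rot": TCP orientation; "contact_force": force on the tool from outside, world axes, zero at the start; "moment": the same for the moment, N m; "gripper_width": finger opening in m; "grasp_force": force on a finger pad.
Only numpy, scipy, OpenCV 4.12 (cv2) and the standard library are available. Lean on these libraries where they do the work, as an engineer would, in place of code of your own. Each camera call takes 0.05 s, during which the arm holds its last target. There are 200 camera calls.

## Working session

There is one attempt and no reset: what is moved stays moved. The work goes in short steps, each a Python script; the robot and the scene stay as the last script left them, time stands still between calls to the robot, and variables do not carry over. Pictures are saved under pics/ and viewed, at most 14 in all, crops included, and the job is handed in when it is done.

```bash
ls; mkdir -p pics; python3 - <<'E'
from cell import manip,cams
import cv2,numpy as np
for n in("top","side"):
    c=cams.capture(n); cv2.imwrite(f"pics/{n}0.png",c["image"]); np.savez(f"{n}0.npz",**c)
    print(n,c["intrinsics"].tolist(),c["position"],c["orientation"])
print(manip.state())
E
```

```text
pics
top [[386.35075884595165, 0.0, 317.7704376746232], [0.0, 386.35075884595165, 201.2306472927167], [0.0, 0.0, 1.0]] [0.37572923 0.01117041 1.07092472] [-2.12844774  2.15204562 -0.16225432]
side [[388.4483705924258, 0.0, 322.76840891756115], [0.0, 388.4483705924258, 203.3487332293973], [0.0, 0.0, 1.0]] [ 0.09238117 -0.69004893  0.71590721] [-2.14356285  0.66785879 -0.29905382]
{'clock': 0.1, 'joint_pos': array([ 1.24309811e+00,  2.64675016e-01,  1.60523453e+00,  1.00085788e-05,
        1.27373463e+00, -3.68837478e-02]), 'joint_velocities': array([-0.00035144, -0.00263204, -0.003895  , -0.0006972 ,  0.00060879,
       -0.00090914]), 'tau': array([ 1.06144711e-03, -5.03621328e+01, -3.58068824e+01,  7.30168470e-02,
        2.32992199e-02, -4.31647072e-05]), 'tool_pos': array([0.193322  , 0.64604113, 0.23751599]), 'tcp_rot': array([-0.45515135, -3.10805983,  0.00316603]), 'contact_force': array([0.28409382, 0.21989198, 0.46994652]), 'moment': array([ 0.01817604, -0.01731557,  0.01888495]), 'grasp_force': 0.0, 'gripper_width': 0.088184973603499}
```

View pics/top0.png

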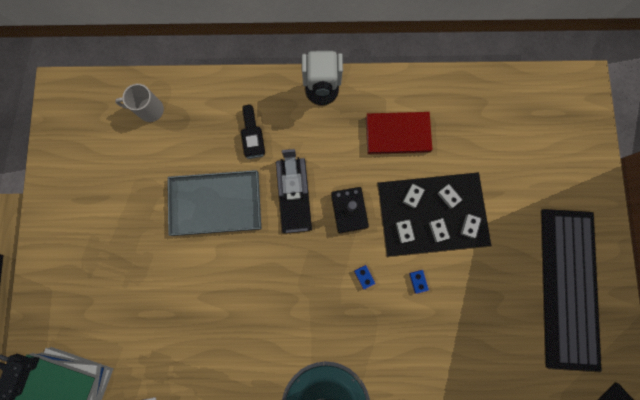

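View pics/side0.png

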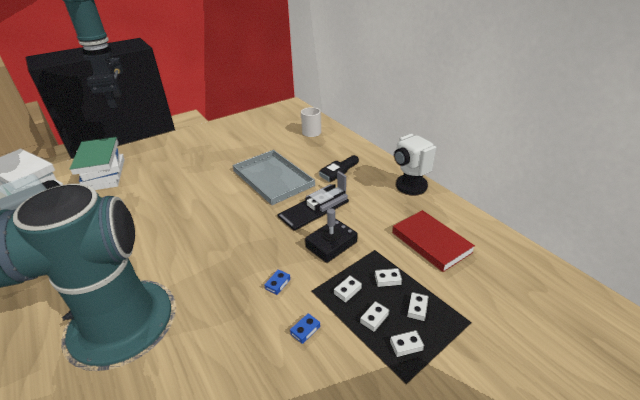

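The top view (up = +x, left = +y) shows the tray at (213,203), on the left. It also shows the bay at (294,195) with its tab at (289,155), the remote at (350,210), and five white cassettes on the pad at (414,196), (450,196), (405,231), (440,230) and (471,226).

Possible mix-ups:
- **Blue blocks (365,277) and (419,282):** leave alone.
- **White label on the scanner (252,141):** not a cassette.
- **Spent cassette (292,187):** in the bay, under the cover.
- **Five white blocks on the pad:** these match the description, so I choose them.

```bash
cat > h.py <<'E'
import numpy as np,cv2
from scipy.spatial.transform import Rotation as R
def ray(c,uv):
    K=np.asarray(c["intrinsics"]);o=np.asarray(c["orientation"])
    uv=np.atleast_2d(uv).astype(float)
    d=np.c_[(uv-K[:2,2])/[K[0,0],K[1,1]],np.ones(len(uv))]
    return np.asarray(c["position"]),R.from_rotvec(o).apply(d)
def on_plane(c,uv,z):
    p,d=ray(c,uv); return p+d*((z-p[2])/d[:,2])[:,None]
def cloud(c):
    h,w=c["z_map"].shape; u,v=np.meshgrid(np.arange(w),np.arange(h))
    p,d=ray(c,np.c_[u.ravel(),v.ravel()])
    return (p+d*c["z_map"].reshape(-1,1)).reshape(h,w,3)
def rect(pts):
    """minimum-area rectangle of world xy points: centre, (long,short), yaw of long axis in (-90,90]"""
    (cx,cy),(a,b),t=cv2.minAreaRect((np.asarray(pts)[:,:2]*1000).astype(np.float32))
    if a<b:a,b,t=b,a,t+90
    return np.array([cx,cy])/1000,(a,b),(t+90)%180-90
def whites(c,ztop=0.021):
    """white blocks: contour of bright unsaturated pixels, cast on the top plane"""
    im=c["image"]; hsv=cv2.cvtColor(im,cv2.COLOR_BGR2HSV)
    m=((hsv[...,1]<50)&(hsv[...,2]>130)).astype(np.uint8)
    m=cv2.morphologyEx(m,cv2.MORPH_CLOSE,np.ones((3,3)))
    out=[]
    for k in cv2.findContours(m,cv2.RETR_EXTERNAL,cv2.CHAIN_APPROX_NONE)[0]:
        if 80<cv2.contourArea(k)<500:
            q=k[:,0]; ctr,s,y=rect(on_plane(c,q,ztop)); out.append((q.mean(0).round(),ctr,s,y))
    return out
E
python3 - <<'E'
from h import *
T=dict(np.load("top0.npz")); S=dict(np.load("side0.npz"))
np.set_printoptions(precision=4,suppress=True)
for n,c in(("T",T),("S",S)):
    for w in whites(c): print(n,*w)
P=cloud(T)
def band(lo,hi,box,lab):
    x0,y0,x1,y1=box; m=np.zeros(P.shape[:2],bool); m[y0:y1,x0:x1]=1
    m&=(P[...,2]>lo)&(P[...,2]<hi)
    print(lab,m.sum(),*rect(P[m]),P[m].mean(0))
band(.016,.032,(160,160,266,242),"tray")
band(.006,.018,(270,190,316,240),"apron")
band(.026,.045,(270,155,316,215),"walls")
band(.065,.09,(275,140,305,170),"tab")
band(.028,.045,(325,180,375,240),"remote")
band(.10,.13,(330,180,375,225),"sticktop")
print("table z",np.median(P[300:340,150:280,2]),"blocktop",P[196,413,2], P[232,401:409,2])
# tray outer corners by colour? print tray rows
a=cv2.resize(T["image"][145:250,370:495],None,fx=4,fy=4,interpolation=cv2.INTER_CUBIC)
b=cv2.resize(T["image"][140:245,262:372],None,fx=4,fy=4,interpolation=cv2.INTER_CUBIC)
a=a[:,:400] if False else a
cv2.imwrite("pics/crop1.png",np.vstack([cv2.resize(np.hstack([a,b]),(800,int(800*a.shape[0]/(a.shape[1]+b.shape[1]))))]))
E
```

```text
T [ 84. 367.] [0.1119 0.626 ] (71.51329803466797, 17.981002807617188) 78.87136840820312
T [405. 231.] [ 0.4541 -0.2238] (53.49138259887695, 33.1676139831543) 11.660998344421387
T [439. 230.] [ 0.4562 -0.3172] (53.77566909790039, 33.107093811035156) 15.40078353881836
T [471. 225.] [ 0.4669 -0.4037] (53.55289840698242, 33.462921142578125) -19.560951232910156
T [450. 196.] [ 0.5502 -0.3514] (53.622310638427734, 32.927833557128906) 38.244728088378906
T [414. 195.] [ 0.5522 -0.2513] (53.11958694458008, 32.9329948425293) -28.450843811035156
T [292. 186.] [0.5823 0.0837] (67.91478729248047, 34.63698196411133) 3.8365478515625
T [251. 141.] [0.7132 0.1979] (28.95150375366211, 28.26140022277832) 9.151776313781738
S [374. 316.] [ 0.4547 -0.3222] (64.60432434082031, 40.9001350402832) 16.131986618041992
S [418. 306.] [ 0.5474 -0.3564] (67.11011505126953, 36.4853401184082) 37.844024658203125
S [347. 289.] [ 0.4523 -0.2301] (65.23316955566406, 44.00727844238281) 11.507383346557617
S [388. 277.] [ 0.55   -0.2582] (57.86414337158203, 49.014827728271484) -28.994964599609375
S [ 88. 283.] [-0.0397  0.1
[... 402 characters left out ...]
9845314026 [0.5399 0.3056 0.0218]
apron 1058 [0.5049 0.0794] (128.66468811035156, 88.48485565185547) 5.059235572814941 [0.5045 0.077  0.0111]
walls 793 [0.6051 0.0859] (118.59202575683594, 79.12568664550781) 5.120705604553223 [0.5972 0.0855 0.0316]
tab 57 [0.6661 0.0917] (35.04059600830078, 9.190301895141602) -85.56723594665527 [0.6655 0.0906 0.0759]
remote 1231 [ 0.5139 -0.0722] (115.36913299560547, 85.29829406738281) 9.308976173400879 [ 0.5123 -0.0717  0.0353]
sticktop 60 [ 0.5138 -0.0715] (20.388181686401367, 17.58050537109375) -0.7781906127929688 [ 0.5132 -0.0717  0.1145]
table z -0.0010886409563171107 blocktop 0.02190764089678443 [0.0201 0.0188 0.0201 0.0215 0.0205 0.0198 0.021  0.0185]
```

View pics/crop1.png

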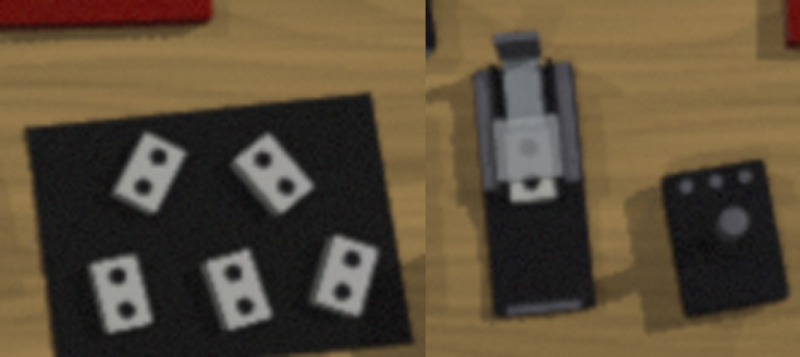

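The crop confirms five plain white cassettes with two hubs each on the pad. The spent one is under the clear cover, the ejector tab is at the bay's far end, and the stick is on the remote. I'll push the ejector first.

```bash
cat > r.py <<'E'
from h import *
from cell import manip,cams,inverse_kinematics,order
def down(deg):
    a=np.radians(deg); c,s=np.cos(a),np.sin(a)
    return R.from_matrix(np.array([[c,s,0],[s,-c,0],[0,0,-1]])).as_rotvec()
def lin(x,y,z,deg=None,rate=.25): manip.move_linear([x,y,z],rate=rate,rot=None if deg is None else down(deg))
E
python3 - <<'E'
from r import *
np.set_printoptions(precision=4,suppress=True)
def st(l):
    s=manip.state(); print(l,round(s["clock"],2),s["tool_pos"],s["contact_force"],round(s["gripper_width"],4))
yaw=5.; d=np.array([np.cos(np.radians(yaw)),np.sin(np.radians(yaw))]); tab=np.array([.6661,.0917])
manip.set_gripper(0,20)
p=tab+d*.035
manip.move_pose([*p,.16],down(yaw)); st("above")
lin(*p,.05); st("down")
f0=manip.state()["contact_force"]@np.r_[d,0]
for k in range(40):
    off=.022-.002*k if k<8 else .022-.002*k
    lin(*(tab+d*off),.05,rate=.04); s=manip.state(); f=s["contact_force"]@np.r_[d,0]-f0
    if k%4==0 or f>7: print(round(off,4),round(f,2), s["tool_pos"][:2])
    if f>14: break
manip.dwell(.5); st("home")
for n in("top","side"):
    c=cams.capture(n); cv2.imwrite(f"pics/{n}1.png",c["image"][100:300,200:500])
lin(*p,.05); lin(*p,.16); st("up")
c=cams.capture("top"); np.savez("top2.npz",**c); cv2.imwrite("pics/top2.png",c["image"])
for w in whites(c): print(*w)
for w in whites(c,.030): print(*w) if abs(w[1][1]-.085)<.05 else 0
E
python3 -c "
import cv2,numpy as np
a=[cv2.imread(f'pics/{n}1.png') for n in('top','side')]
cv2.imwrite('pics/push.png',cv2.resize(np.vstack(a),(450,600)))"
```

```text
above 4.07 [0.7009 0.0958 0.1602] [ 0.4655 -0.4588 -0.7798] 0.0006
down 4.66 [0.7013 0.0952 0.0504] [ 0.7588 -0.5694 -0.3296] 0.0002
0.022 -0.82 [0.6881 0.0936]
0.014 2.18 [0.6803 0.0929]
0.006 3.14 [0.672  0.0922]
-0.002 4.11 [0.6642 0.0915]
-0.01 4.42 [0.6565 0.0908]
-0.018 5.32 [0.6488 0.0902]
-0.026 6.13 [0.6412 0.0895]
-0.028 7.04 [0.6393 0.0893]
-0.03 7.78 [0.6374 0.0891]
-0.034 6.89 [0.6336 0.0888]
-0.036 11.64 [0.6332 0.0887]
-0.038 16.21 [0.6331 0.0888]
home 13.13 [0.6331 0.0888 0.0506] [16.6052  0.9713 -8.2949] 0.0005
up 14.27 [0.6994 0.0947 0.1592] [-0.1583 -1.1307 -0.6874] 0.0003
[282. 342.] [0.1683 0.1114] (211.03997802734375, 24.591087341308594) -87.65745568275452
[405. 231.] [ 0.4541 -0.2238] (54.647457122802734, 34.56247329711914) 11.666419982910156
[440. 230.] [ 0.4561 -0.3175] (54.74045944213867, 34.47074890136719) 16.655044555664062
[477. 214.] [ 0.4993 -0.4219] (55.23601150512695, 35.51274490356445) -20.3101806640625
[450. 196.] [ 0.5504 -0.3515] (54.016136169433594, 34.77659606933594) 37.85441970825195
[414. 195.] [ 0.5521 -0.2513] (53.29351806640625, 32.9329948425293) -28.450843811035156
[271. 132.] [0.7368 0.1429] (141.4288330078125, 26.498395919799805) 89.32047271728516
[282. 342.] [0.17   0.1105] (209.2309112548828, 24.380298614501953) -87.65745735168457
```

View pics/push.png

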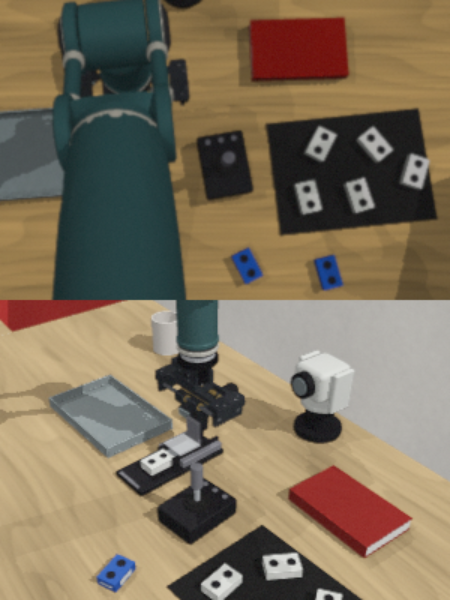

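The push stalled at the stop (16 N), and the side view at left shows the spent cassette out on the apron. One empty has also been knocked, from (471,225) to (477,214). Next I'll pick the first empty.

```bash
cat >> r.py <<'E'
TC=np.array([.5389,.3017]); TY=3.84
def slot(i):
    l=np.array([[.036,-.036][i%2],[.07,0,-.07][i//2]]); a=np.radians(TY)
    return TC+np.array([[np.cos(a),-np.sin(a)],[np.sin(a),np.cos(a)]])@l
def held(l):
    s=manip.state(); w=s["gripper_width"]; print("  ",l,round(s["clock"],1),"w",round(w,4),"f",round(float(s["grasp_force"]),1)); return .03<w<.042
def carry(p,yaw,sup,i,via):
    """pick block at p (support height sup), lay it in slot i"""
    manip.set_gripper(.06,30)
    for v in via: lin(*v,yaw,.35)
    lin(*p,.09,yaw,.3); lin(*p,sup+.003,rate=.12)
    manip.set_gripper(0,30)
    if not held("grip"): return False
    lin(*p,.08,rate=.15)
    q=slot(i); P=[(*v[:2],.08) for v in via[::-1]]+[(*q,.08)]
    for v in P:
        lin(*v,TY,.28)
        if not held(np.round(v,3)): return False
    lin(*q,.010,rate=.12)
    ok=held("low"); lin(*q,.0075,rate=.03)
    manip.set_gripper(.052); lin(*q,.09,rate=.25); return ok
PADVIA=[(.42,.15,.09),(.42,-.10,.09)]
def look(name=None):
    c=cams.capture("top")
    if name: cv2.imwrite(f"pics/{name}.png",c["image"])
    w=whites(c); b=[x for x in w if .36<x[1][0]<.7 and -.52<x[1][1]<-.15 and 45<x[2][0]<62]
    t=whites(c,.022); t=[x for x in t if abs(x[1]-TC)[0]<.09 and abs(x[1]-TC)[1]<.14]
    return b,t
E
python3 - <<'E'
from r import *
np.set_printoptions(precision=4,suppress=True)
lin(.60,.09,.16,5.,.3); lin(.42,.0,.14,5.,.3)
b,t=look("top3"); print(len(b))
b.sort(key=lambda x:-x[1][1]); x=b[0]; print(x)
manip.set_gripper(.06,30)
print(carry(x[1],x[3],.003,0,[(.42,-.10,.09)]), manip.state()["clock"])
c=cams.capture("side"); cv2.imwrite("pics/side3.png",c["image"])
E
```

```text
5
(array([405., 231.]), array([ 0.4539, -0.2234]), (53.67314147949219, 33.9333381652832), 11.388582229614258)
   grip 19.2 w 0.0354 f 30.0
   [ 0.42 -0.1   0.08] 20.5 w 0.0357 f 30.0
   [0.57  0.374 0.08 ] 22.4 w 0.0356 f 30.0
   low 23.1 w 0.0358 f 30.0
True 24.3167
```

View pics/side3.png

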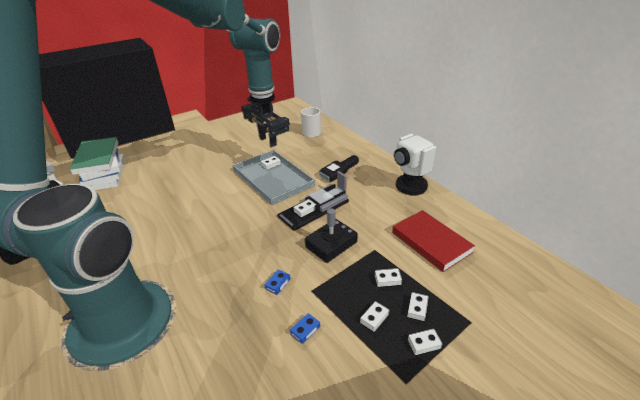

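The side view shows the first cassette flat in the tray's far-left corner at (270,161), with four left on the pad and the spent one on the apron at (305,208). I'll loop over the rest.

```bash
python3 - <<'E'
from r import *
np.set_printoptions(precision=4,suppress=True)
for i in range(1,5):
    b,_=look(); b.sort(key=lambda x:-x[1][1]); x=b[0]; print(i,len(b),x[1],x[3])
    lin(.42,-.10,.09,x[3],.35)
    b2,t=look(); print("  tray",[ (np.round(y[1]-TC,3),round(y[3])) for y in t])
    m=min(b2,key=lambda y:np.linalg.norm(y[1]-x[1]),default=x)
    if np.linalg.norm(m[1]-x[1])>.006: print("moved?",m)
    if not carry(x[1],x[3],.003,i,[(.42,-.10,.09)]): print("FAIL"); break
print(manip.state()["clock"]); look("top4")
cv2.imwrite("pics/side4.png",cams.capture("side")["image"])
E
```

```text
1 4 [ 0.5524 -0.2507] -28.687313079833984
  tray [(array([0.031, 0.07 ]), 6)]
   grip 28.8 w 0.0353 f 30.0
   [ 0.42 -0.1   0.08] 30.3 w 0.0357 f 30.0
   [0.498 0.369 0.08 ] 32.1 w 0.0358 f 30.0
   low 32.9 w 0.0356 f 30.0
2 3 [ 0.4561 -0.3172] 15.407842636108398
  tray [(array([-0.041,  0.065]), 2), (array([0.031, 0.07 ]), 6)]
   grip 38.4 w 0.0358 f 30.0
   [ 0.42 -0.1   0.08] 40.0 w 0.0357 f 30.0
   [0.575 0.304 0.08 ] 41.7 w 0.0357 f 30.0
   low 42.4 w 0.0356 f 30.0
3 2 [ 0.5502 -0.3513] 37.15449905395508
  tray [(array([-0.041,  0.065]), 2), (array([0.031, 0.07 ]), 6), (array([ 0.036, -0.001]), 2)]
   grip 48.1 w 0.0353 f 30.0
   [ 0.42 -0.1   0.08] 49.9 w 0.0357 f 30.0
   [0.503 0.299 0.08 ] 51.5 w 0.0357 f 30.0
   low 52.3 w 0.0359 f 30.0
4 1 [ 0.4992 -0.4221] -19.589889526367188
  tray [(array([-0.041,  0.065]), 2), (array([-0.035, -0.005]), 5), (array([0.032, 0.07 ]), 6), (array([ 0.036, -0.001]), 2)]
   grip 58.0 w 0.0361 f 30.0
   [ 0.42 -0.1   0.08] 60.0 w 0.0355 f 30.0
   [0.58  0.234 0.08 ] 61.5 w 0.0358 f 30.0
   low 62.2 w 0.0356 f 30.0
63.3667
```

View pics/side4.png

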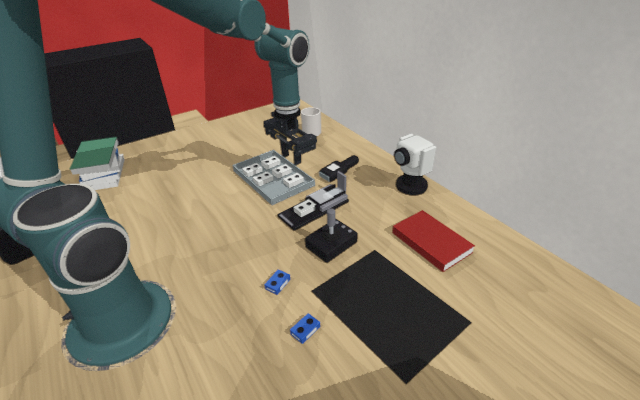

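All five empties lie apart in the tray and the pad is clear. The spent cassette is next, on the apron at (305,208).

```bash
python3 - <<'E'
from r import *
np.set_printoptions(precision=4,suppress=True)
lin(.42,-.20,.13,5.,.35)
c=cams.capture("top")
cv2.imwrite("pics/bay.png",cv2.resize(c["image"][130:245,160:380],(800,418)))
w=[x for x in whites(c,.030) if .4<x[1][0]<.62 and 0<x[1][1]<.14]
for x in w: print(*x)
x=min(w,key=lambda x:abs(x[2][0]-55)); assert abs(x[2][0]-55)<6
print(carry(x[1],x[3],.012,5,[(.42,-.0,.11)]))
lin(.42,-.15,.15,TY,.35)
_,t=look("top5"); print([(np.round(y[1]-TC,3),round(y[3])) for y in t],manip.state()["clock"])
c=cams.capture("side")
a=cv2.imread("pics/top5.png"); cv2.imwrite("pics/fin.png",cv2.resize(np.vstack([a[130:260,150:400],c["image"][120:250,210:460]]),(577,600)))
P=cloud(cams.capture("top")); m=np.zeros(P.shape[:2],bool);m[160:240,160:266]=1
print("max heights in tray", np.sort(P[m][:,2])[-5:])
E
```

```text
[294. 205.] [0.5269 0.0785] (53.707515716552734, 34.235198974609375) 5.20967435836792
   grip 67.9 w 0.0357 f 30.0
   [ 0.42 -0.    0.08] 69.1 w 0.0357 f 30.0
   [0.508 0.229 0.08 ] 70.1 w 0.0357 f 30.0
   low 70.9 w 0.0357 f 30.0
True
[(array([-0.041,  0.065]), 2), (array([-0.036, -0.004]), 5), (array([-0.031, -0.074]), 5), (array([0.031, 0.07 ]), 6), (array([ 0.036, -0.001]), 2), (array([ 0.04, -0.07]), 1)] 73.3667
max heights in tray [1.0709 1.0709 1.0709 1.0709 1.0709]
```

View pics/fin.png

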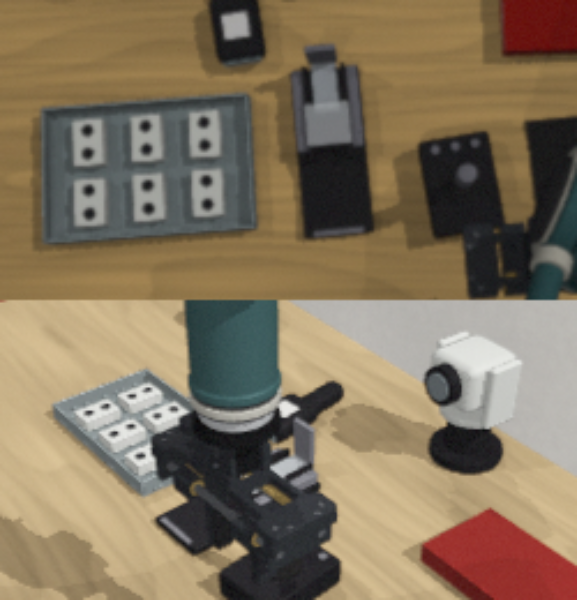

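All six lie flat and separate in the tray. The tray is on the left (+y), so I'll push the stick along the remote's +y.

```bash
python3 - <<'E'
from r import *
np.set_printoptions(precision=4,suppress=True)
a=9.3; e=np.array([-np.sin(np.radians(a)),np.cos(np.radians(a))]); s0=np.array([.5138,-.0715]); z=.095
go=lambda o,zz=z,r=.1: lin(*(s0+e*o),zz,a,r)
manip.set_gripper(0,20)
go(-.055,.16,.3); go(-.055,z,.15)
f0=manip.state()["contact_force"]; 
go(-.012,r=.06); o=-.012
while o<.016:
    f=(manip.state()["contact_force"]-f0)[:2]; print(round(o,3),"along",round(float(f@e),2),"across",round(float(f@[e[1],-e[0]]),2))
    if -f@e>6: break
    o+=.002; go(o,r=.05)
manip.dwell(1.2)
c=cams.capture("side"); cv2.imwrite("pics/stick.png",cv2.resize(c["image"][120:270,230:430],(800,600)))
manip.dwell(1.2); print(manip.state()["contact_force"]-f0,manip.state()["clock"])
go(-.07,r=.25); go(-.07,.2,.25); lin(.40,-.2,.25,a,.3)
np.savez("top6.npz",**cams.capture("top"))
c=cams.capture("side"); cv2.imwrite("pics/after.png",c["image"]); print(manip.state()["clock"])
E
```

```text
-0.012 along -1.32 across 0.78
-0.01 along -0.9 across 0.24
-0.008 along -1.55 across 0.63
-0.006 along -0.96 across 0.06
-0.004 along -1.41 across -0.39
-0.002 along -1.88 across -0.99
0.0 along -2.37 across -0.71
0.002 along -2.6 across -0.05
0.004 along -4.21 across 0.12
0.006 along -9.64 across -0.54
[ 1.2474 -8.3989 -1.1343] 80.9667
82.725
```

View pics/stick.png

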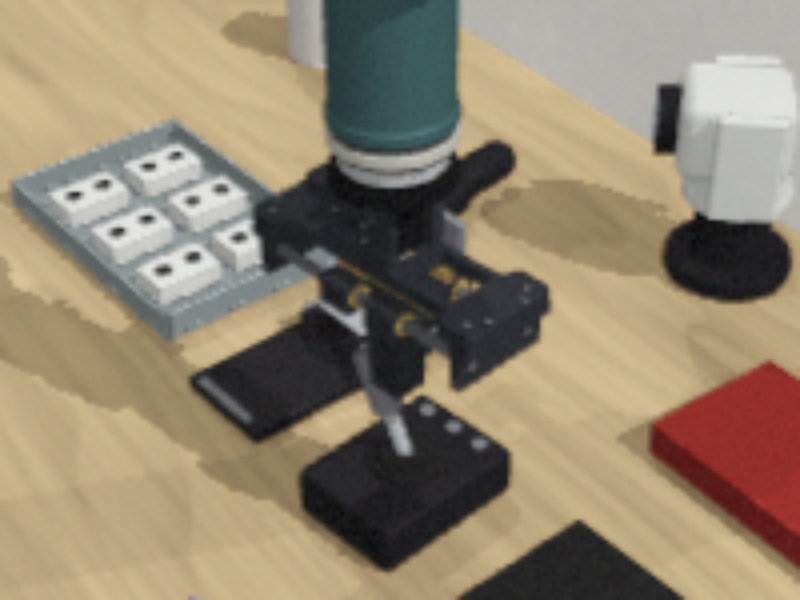

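View pics/after.png

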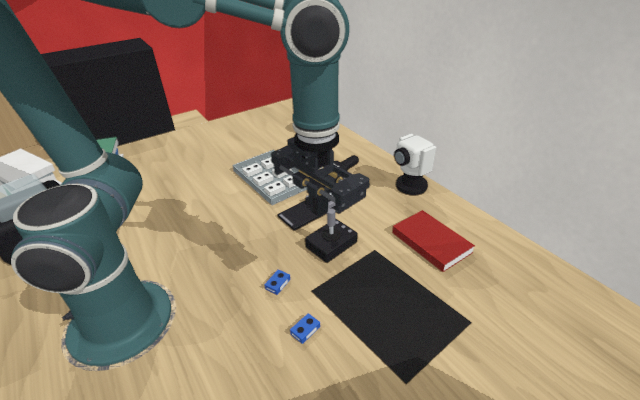

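The hold picture shows the stick leaning fully left and the camera head turned to the tray. In the later view the head is back to centre. I'll check the final state from above before handing in.

```bash
python3 - <<'E'
from r import *
np.set_printoptions(precision=4,suppress=True)
lin(.40,-.30,.28,None,.3); manip.dwell(.5)
c=cams.capture("top"); P=cloud(c); m=np.zeros(P.shape[:2],bool); m[180:225,330:375]=1
m&=(P[...,2]>.10)&(P[...,2]<.13); print("stick top",P[m].mean(0),m.sum(),manip.state()["tool_pos"])
t=[x for x in whites(c,.022) if abs(x[1]-TC)[0]<.09 and abs(x[1]-TC)[1]<.14]
print([(np.round(y[1]-TC,3),round(y[3])) for y in t])
print([y[1] for y in whites(c) if abs(y[2][0]-55)<6])
print(order.close_job(),manip.state()["clock"]) if len(t)==6 and np.linalg.norm(P[m].mean(0)[:2]-[.5138,-.0715])<.006 else print("CHECK")
E
```

```text
stick top [ 0.5132 -0.0714  0.1146] 60 [ 0.4    -0.2997  0.2801]
[(array([-0.041,  0.065]), 2), (array([-0.036, -0.005]), 5), (array([-0.031, -0.074]), 1), (array([0.032, 0.07 ]), 6), (array([ 0.036, -0.   ]), 5), (array([ 0.04, -0.07]), 1)]
[array([0.4984, 0.3669]), array([0.5034, 0.297 ]), array([0.5082, 0.2276]), array([0.5706, 0.3716]), array([0.5751, 0.3019]), array([0.5793, 0.2318]), array([0.6276, 0.0851])]
the job is handed in; nothing more can be done
the job is handed in; nothing more can be done
```

I handed the job in at about 84 s: the ejector was pushed fully home, all six cassettes (the spent one and five empties) lie flat and separate in the tray, and the stick was held left towards the tray for over two seconds and sprang back upright.

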